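Check the focus-drive hub that fits the keyed test shaft

ROBOT

A 7-joint arm with a two-finger parallel gripper is mounted at the origin on the work surface. World frame = base frame: x ahead of the robot, y to its left, z up, the work surface at z = 0. Lengths are in mm, angles in rad, forces in N, time in s.
With the tool pointing down it reaches from about 400 to 750 mm from the base axis. Payload 19.5 kg.
Tool frame: the origin (TCP) lies on the centre line of the jaws, within the pads' length; the fingertips stand 22 mm ahead of it and the grasp point (between the pads) lies 3 mm ahead of it; z points along the fingers, y is the direction in which the jaws open and shut (so a half turn about z gives the same grasp; the last joint's range is limited). The gripper opens to 85 mm and grips with 20 to 120 N. Pads are 22 mm wide; open, the fingers measure 114 mm over their backs; the gripper's body (76 mm by 85 mm) begins 54 mm behind the grasp point. The pads swing forward as they close: fully open they stand 13 mm farther back than shut.
Start: joints at [1.238, 0.707, -0.028, 1.485, 0.022, 0.951, -0.075], TCP at [164.856, -550.832, 215.468] pointing down, gripper open.
Joint ranges: [-2.71, 2.71], [-0.32, 2.16], [-1.57, 1.52], [0, 2.45], [-1.46, 4.6], [0, 2.02], [-2.83, 2.83]. Speed limits (rad/s): [1.89, 1.89, 2.57, 2.57, 3.01, 3.01, 3.01].

INTERFACE

Orientations are given as [roll, pitch, yaw] about the fixed x, y, z axes, in that order (R = Rz(yaw) Ry(pitch) Rx(roll)).
In Python, from plant import ctrl gives the robot as it stands.
- The arm moves only by the tool jog_arm, never from a script. Its argument "series" is a list of rows, each an object of numbers: "dx", "dy", "dz": the shift along the tool's x, y, z in mm; "spin": the turn about the tool's z in rad. A call has 1 to 12 rows; each row is the pose to reach, as a shift and turn from the pose measured when the call began, along the tool's axes at that moment; what a row does not reach only later rows make up. A row lasts 1/10 s, in which the tool goes at most 50 mm and 8.59 degrees, less where a joint would pass 70% of its speed; a pose out of reach is approached as far as the arm can. A call with a gripper value outside its range is refused whole. "gripper" is the finger opening in mm, from 0 to 85.4, set as the call begins (left out, the last holds). The fingers move at their own pace and stop on an object; "newtons" is the grip in N (left out, the last holds). Time passes only in rows, so rows that repeat a pose let the fingers close. It gives the time, the measured TCP pose, the force and the opening at its end, in the units of the state.
- ctrl.observe(): the state, without advancing time (a new reading comes with each control period).
- ctrl.get_image(name): name is "scene" or "top" or "wrist"; returns a dict with "image" (420x560x3 uint8, red, green, blue), "range_z" (420x560 float32, mm along the optical axis (not along the pixel's ray), 0 where there is no reading), "fx", "fy", "cx", "cy" (pixels), "R" (3x3) and "t" (3): a world point X has camera coordinates R X + t. Camera axes: x right, y down, z forward; pixel columns grow to the right and rows downward; lengths in mm; the calibration is good to about 2 mm. A picture is of the moment at which its call begins.
- ctrl.job_done(): hands the job in, once; it reports no verdict.
The state is a dict: "clock": time; "joints": joint angles; "joint_vel": joint speeds; "tau": joint torques, N m; "eef_pos": TCP position; "ee_rot": TCP orientation; "ft_force": force on the tool from outside, world axes, zero at the start; "ft_torque": the same for the moment, N m; "opening": finger opening in mm.
Only numpy, scipy, OpenCV 4.12 (cv2) and the standard library are available. Lean on these libraries where they do the work, as an engineer would, in place of code of your own. Each camera call takes 0.05 s, during which the arm holds its last target.

TASK

Find the hub whose keyway points the same way as the key of the test shaft hanging over the nest. Slide the row of hub carriers along the track until that hub is opposite the nest, slide it home against the red stop, then press that test shaft fully down through it. Keep the carriers flat on the fixture (slide, never lift them), keep the other two hubs in the track and out of the nest, leave the two spare shafts up, and do not disturb the things standing around.

Things in the scene. Friction and masses are not known exactly. Their poses are not given: they have to be found in the camera images.
- fixture: Checking fixture, fixed to the table: dark floor 285 x 460 mm (x -205 to +80, y +-230 mm), 10 mm thick, with aluminium guide walls 10 mm high (tops 20 mm above the table). Origin on the table top, under the axis of the working test shaft; +x points into the nest (away from the robot), +y to the left, z up; the points on it have the same axes
- track_mid (a point): Middle of the track, on its floor: where the axis of a hub in the row stands when it is opposite the nest. The track runs along y, +-218 mm from here, and its walls stand 96 mm to the near (-x) and 36 mm to the far (+x) side. At the start no hub is opposite the nest
- nest_seat (a point): Place of a hub's bore axis when home, on the nest's floor 10 mm above the table, 100 mm beyond the track's middle along +x. The nest opens from the middle of the track's far wall; it is 87 mm wide at the narrowest, has a funnel mouth 20 mm long and 8 mm wider on each side, and ends at a red stop 35 mm beyond this point, which the front of the carrier then touches
- gantry_mid (a point): Middle of the top of the white gantry beam (26 mm deep, 85 to 115 mm above the table, posts at y +-200 mm), 60 mm beyond the shaft axis. On its near side it carries three black heads 46 mm square, 85 to 115 mm above the table, with their axes at y -120, 0 and +120 mm; each holds a test shaft, in any order. The middle one, over the nest, is the working shaft; the outer two are spares
- hub_a_center (a point): Hub A, on its bore axis half-way up (36 mm above the table). Steel barrel 60 mm diameter, top 62 mm above the table, bore 30 mm, with one keyway 13 mm wide towards this frame's -x (towards the carrier's blue upright tab), marked by an orange stripe. Axes as the fixture's. Hub and carrier are one loose body of 0.4 to 0.7 kg; touching neighbours have their bores 84 mm apart; order and gaps vary
- hub_a_tab (a point): Middle of the near face of the upright tab (8 mm thick, 40 mm wide, from 24 to 80 mm above the table) at the near end of hub A's carrier, 95 mm from the bore axis. The carrier is a blue plate 130 x 84 mm, 14 mm thick (x 0 to +130, y +-42 mm from here), resting on the fixture's floor; it slides in the track with 1.5 mm play
- hub_b_center (a point): Hub B, on its bore axis half-way up (36 mm above the table). Steel barrel 60 mm diameter, top 62 mm above the table, bore 30 mm, with one keyway 13 mm wide towards this frame's +y (to the left when looking from the tab to the hub), marked by an orange stripe. Axes as the fixture's. Hub and carrier are one loose body of 0.4 to 0.7 kg; touching neighbours have their bores 84 mm apart; order and gaps vary
- hub_b_tab (a point): Middle of the near face of the upright tab (8 mm thick, 40 mm wide, from 24 to 80 mm above the table) at the near end of hub B's carrier, 95 mm from the bore axis. The carrier is a blue plate 130 x 84 mm, 14 mm thick (x 0 to +130, y +-42 mm from here), resting on the fixture's floor; it slides in the track with 1.5 mm play
- hub_c_center (a point): Hub C, on its bore axis half-way up (36 mm above the table). Steel barrel 60 mm diameter, top 62 mm above the table, bore 30 mm, with one keyway 13 mm wide towards this frame's -y (to the right when looking from the tab to the hub), marked by an orange stripe. Axes as the fixture's. Hub and carrier are one loose body of 0.4 to 0.7 kg; touching neighbours have their bores 84 mm apart; order and gaps vary
- hub_c_tab (a point): Middle of the near face of the upright tab (8 mm thick, 40 mm wide, from 24 to 80 mm above the table) at the near end of hub C's carrier, 95 mm from the bore axis. The carrier is a blue plate 130 x 84 mm, 14 mm thick (x 0 to +130, y +-42 mm from here), resting on the fixture's floor; it slides in the track with 1.5 mm play
- shaft_1_cap (a point): Top centre of the black press cap (52 mm diameter, 182 mm above the table when up) of test shaft 1. Steel shaft 24 mm diameter below it, lower end 72 mm above the table when up, with one orange key 8 mm wide towards this frame's +y; an orange bar on the cap's top points the same way. Axes as the fixture's
- shaft_1 (a joint): How far test shaft 1 is pressed down, m: 0 up, 0.045 fully down (end stop). It stays where it is left; about 5 N moves it. Only a bore whose keyway points the same way lets it pass; any other stops it at about 0.016
- shaft_2_cap (a point): Top centre of the black press cap (52 mm diameter, 182 mm above the table when up) of test shaft 2. Steel shaft 24 mm diameter below it, lower end 72 mm above the table when up, with one orange key 8 mm wide towards this frame's -y; an orange bar on the cap's top points the same way. Axes as the fixture's
- shaft_2 (a joint): How far test shaft 2 is pressed down, m: 0 up, 0.045 fully down (end stop). It stays where it is left; about 5 N moves it. Only a bore whose keyway points the same way lets it pass; any other stops it at about 0.016
- shaft_3_cap (a point): Top centre of the black press cap (52 mm diameter, 182 mm above the table when up) of test shaft 3. Steel shaft 24 mm diameter below it, lower end 72 mm above the table when up, with one orange key 8 mm wide towards this frame's -x; an orange bar on the cap's top points the same way. Axes as the fixture's
- shaft_3 (a joint): How far test shaft 3 is pressed down, m: 0 up, 0.045 fully down (end stop). It stays where it is left; about 5 N moves it. Only a bore whose keyway points the same way lets it pass; any other stops it at about 0.016
- objective: Bystander: microscope objective, dark steel, 34 mm diameter, 60 mm tall, standing on the table in front of the track; origin under its centre
- slide_box: Bystander: flat grey and white slide box, 85 x 120 x 35 mm, on the table in front of the track; origin under its centre
- bottle: Bystander: white bottle with blue cap, 60 mm diameter, 150 mm tall, standing to the left (+y) of the track; origin under its centre
- post_mount: Bystander: lens on a steel post with a 64 mm round foot, 143 mm tall, to the right (-y) of the track; origin under its centre
- driver: Bystander: green screwdriver, 170 mm long, lying on the table near the robot; origin under its middle
Things that resemble listed ones, but are neither listed nor needed, are in the scene too. What is shaped like the part that bears hub_c_center but brown or purple is not meant.

How it is judged (in metres and radians):
On the way:
1. the matching hub stands home in the nest while the working test shaft is still up (((horizontal distance between shaft_1_cap and fixture below 0.02 m and x of hub_b_center in the frame of fixture between -0.004 and 0.005 m and angle between hub_b_center's own z axis and vertical below 0.05 rad and value of joint shaft_1 below 0.008 m) or (horizontal distance between shaft_2_cap and fixture below 0.02 m and x of hub_c_center in the frame of fixture between -0.004 and 0.005 m and angle between hub_c_center's own z axis and vertical below 0.05 rad and value of joint shaft_2 below 0.008 m) or (horizontal distance between shaft_3_cap and fixture below 0.02 m and x of hub_a_center in the frame of fixture between -0.004 and 0.005 m and angle between hub_a_center's own z axis and vertical below 0.05 rad and value of joint shaft_3 below 0.008 m))), for 0.2 s.
At the end, for the whole second after the job is handed in: Matching hub upright in the nest, bore axis within 4 mm of home; working shaft pressed at least 38 of its 45 mm down through it; the other two hubs flat in the track, within 25 mm of the row's line; spare shafts up (within 8 mm); all at rest (((horizontal distance between shaft_1_cap and fixture below 0.02 m and x of hub_b_center in the frame of fixture between -0.004 and 0.005 m and angle between hub_b_center's own z axis and vertical below 0.05 rad and value of joint shaft_1 above 0.038 m and velocity of joint shaft_1 between -0.01 and 0.01 m/s and linear speed of each of hub_a, hub_b, hub_c below 0.02 m/s and x of hub_a_center in the frame of fixture between -0.125 and -0.075 m and height (world z) of each of hub_a_center, hub_c_center below 0.05 m and angle between each of hub_a_center, hub_c_center's own z axis and vertical below 0.1 rad and x of hub_c_center in the frame of fixture between -0.125 and -0.075 m and value of joint each of shaft_2, shaft_3 below 0.008 m) or (horizontal distance between shaft_2_cap and fixture below 0.02 m and x of hub_c_center in the frame of fixture between -0.004 and 0.005 m and angle between hub_c_center's own z axis and vertical below 0.05 rad and value of joint shaft_2 above 0.038 m and velocity of joint shaft_2 between -0.01 and 0.01 m/s and linear speed of each of hub_a, hub_b, hub_c below 0.02 m/s and x of hub_a_center in the frame of fixture between -0.125 and -0.075 m and height (world z) of each of hub_a_center, hub_b_center below 0.05 m and angle between each of hub_a_center, hub_b_center's own z axis and vertical below 0.1 rad and x of hub_b_center in the frame of fixture between -0.125 and -0.075 m and value of joint each of shaft_1, shaft_3 below 0.008 m) or (horizontal distance between shaft_3_cap and fixture below 0.02 m and x of hub_a_center in the frame of fixture between -0.004 and 0.005 m and angle between hub_a_center's own z axis and vertical below 0.05 rad and value of joint shaft_3 above 0.038 m and velocity of joint shaft_3 between -0.01 and 0.01 m/s and linear speed of each of hub_a, hub_b, hub_c below 0.02 m/s and x of hub_b_center in the frame of fixture between -0.125 and -0.075 m and height (world z) of each of hub_b_center, hub_c_center below 0.05 m and angle between each of hub_b_center, hub_c_center's own z axis and vertical below 0.1 rad and x of hub_c_center in the frame of fixture between -0.125 and -0.075 m and value of joint each of shaft_1, shaft_2 below 0.008 m))); the robot touches nothing.
It fails at once if a hub whose keyway does not match is pushed into the nest ((horizontal distance between shaft_1_cap and fixture below 0.02 m and horizontal distance between hub_a_center and fixture below 0.05 m) or (horizontal distance between shaft_1_cap and fixture below 0.02 m and horizontal distance between hub_c_center and fixture below 0.05 m) or (horizontal distance between shaft_2_cap and fixture below 0.02 m and horizontal distance between hub_a_center and fixture below 0.05 m) or (horizontal distance between shaft_2_cap and fixture below 0.02 m and horizontal distance between hub_b_center and fixture below 0.05 m) or (horizontal distance between shaft_3_cap and fixture below 0.02 m and horizontal distance between hub_b_center and fixture below 0.05 m) or (horizontal distance between shaft_3_cap and fixture below 0.02 m and horizontal distance between hub_c_center and fixture below 0.05 m)).
It fails at once if a carrier is lifted or tipped off the fixture (more than 15 mm up or 0.35 rad) (height (world z) of any of hub_a_center, hub_b_center, hub_c_center above 0.051 m or angle between any of hub_a_center, hub_b_center, hub_c_center's own z axis and vertical above 0.35 rad).
It fails at once if a spare test shaft is pressed down ((not (horizontal distance between shaft_1_cap and fixture below 0.02 m) and value of joint shaft_1 above 0.012 m) or (not (horizontal distance between shaft_2_cap and fixture below 0.02 m) and value of joint shaft_2 above 0.012 m) or (not (horizontal distance between shaft_3_cap and fixture below 0.02 m) and value of joint shaft_3 above 0.012 m)).
It fails at once if a bystander is pushed more than 30 mm or knocked over (distance of any of objective, slide_box, bottle, post_mount, driver from where it was at the start of the episode above 0.03 m or angle between any of objective, slide_box, bottle, post_mount's own z axis and vertical above 0.4 rad).
It also fails if it takes over 64 s, if anything falls off the work surface, if the arm or the gripper's body presses on something with over 40 N, if the wrist force passes 120 N, or if a joint passes its speed limit or range.

## Working session

There is one attempt and no reset: what is moved stays moved. The work goes in short steps, Python scripts to look and compute and a tool call to move; the robot and the scene stay as the last step left them, time stands still between calls to the robot, and variables do not carry over. Pictures are saved under pics/ and viewed, and the job is handed in when it is done.

Besides the shell and the picture viewer there is one more tool, called after "Request:" by a JSON object that holds its "fn" and its "kwargs". jog_arm: Moves the arm, as the interface text tells. Its arguments: {"type":"object","properties":{"series":{"type":"array","items":{"type":"object","properties":{"dx":{"type":"number"},"dy":{"type":"number"},"dz":{"type":"number"},"spin":{"type":"number"}}}},"gripper":{"type":"number"},"newtons":{"type":"number"}},"required":["series"]}

```bash
mkdir -p pics; cat > h.py <<'E'
from plant import ctrl
import numpy as np, cv2
def snap(n,f):
    d=ctrl.get_image(n); cv2.imwrite('pics/%s.png'%f,d['image'][:,:,::-1]); np.savez('pics/%s.npz'%f,**d); return d
def px(d,u,v,z=None):
    R=np.array(d['R']);t=np.array(d['t'])
    r=np.array([(u-d['cx'])/d['fx'],(v-d['cy'])/d['fy'],1.])
    if z is None: return R.T@(r*d['range_z'][int(v),int(u)]-t)
    o=-R.T@t; w=R.T@r; return o+w*(z-o[2])/w[2]
E
python3 - <<'E'
from h import *
for n in ['scene','top']:
    d=snap(n,n+'0'); print(n,np.round(-np.array(d['R']).T@np.array(d['t'])))
print(ctrl.observe())
E
```

```text
scene [1421.  111. 1084.]
top [ 309.  -27. 1527.]
{'clock': 0.1, 'joints': array([ 1.23831231,  0.70701909, -0.02761342,  1.48493402,  0.02199272,
        0.95087056, -0.07548217]), 'joint_vel': array([ 0.00038083, -0.00270535, -0.00064973,  0.0001127 , -0.00041976,
        0.00119107,  0.00055908]), 'tau': array([ 1.16078838e-03, -8.84299564e+01,  1.23567402e+00, -2.36458540e+01,
        1.67867535e-02,  5.08828409e-03,  6.79491620e-06]), 'eef_pos': array([ 164.78854208, -550.63680302,  215.09097819]), 'ee_rot': array([-3.14066405e+00,  2.25512318e-05,  2.90793851e-01]), 'ft_force': array([ 0.50269138,  0.41065151, -0.43134897]), 'ft_torque': array([ 0.00318455, -0.00429733,  0.01062698]), 'opening': 85.82994782928031}
```

View pics/scene0.png

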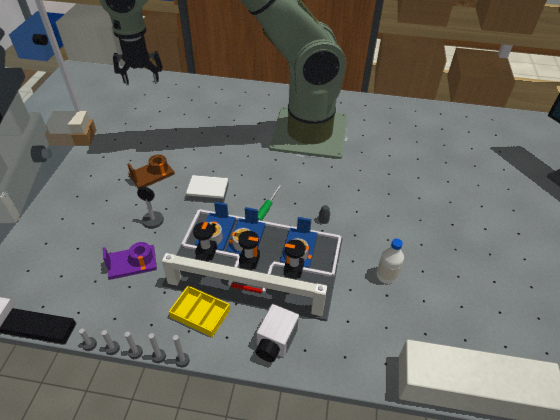

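View pics/top0.png

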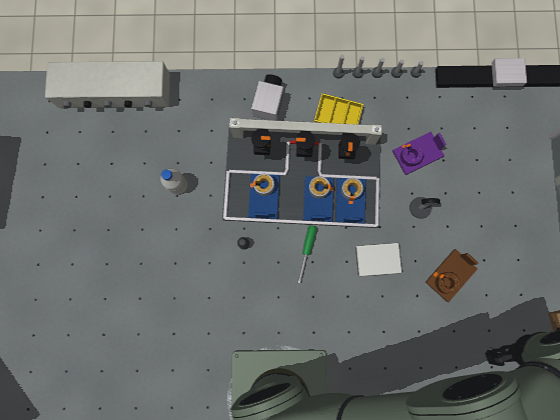

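```bash
python3 - <<'E'
import cv2
i=cv2.imread('pics/top0.png'); cv2.imwrite('pics/t0c.png',cv2.resize(i[105:235,210:400],None,fx=4.2,fy=4.2,interpolation=cv2.INTER_CUBIC))
i=cv2.imread('pics/scene0.png'); cv2.imwrite('pics/s0c.png',cv2.resize(i[185:315,160:350],None,fx=4.2,fy=4.2,interpolation=cv2.INTER_CUBIC))
E
```

```text
(no output)
```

View pics/t0c.png

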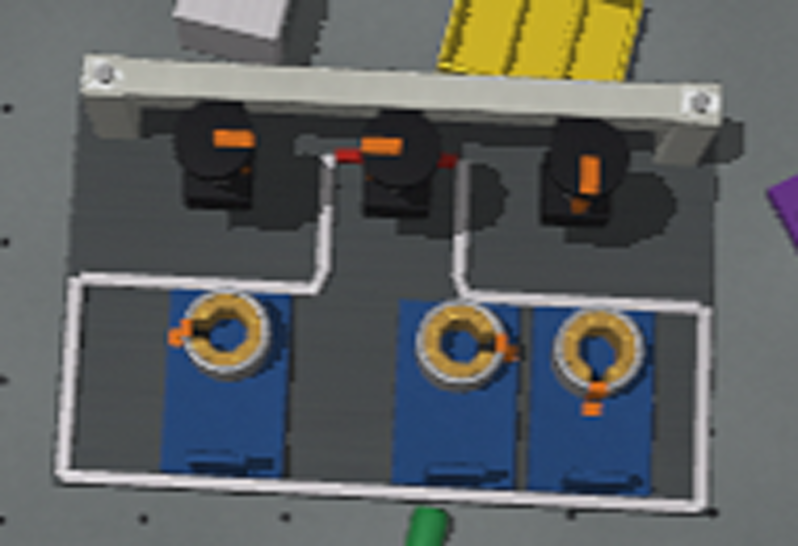

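View pics/s0c.png

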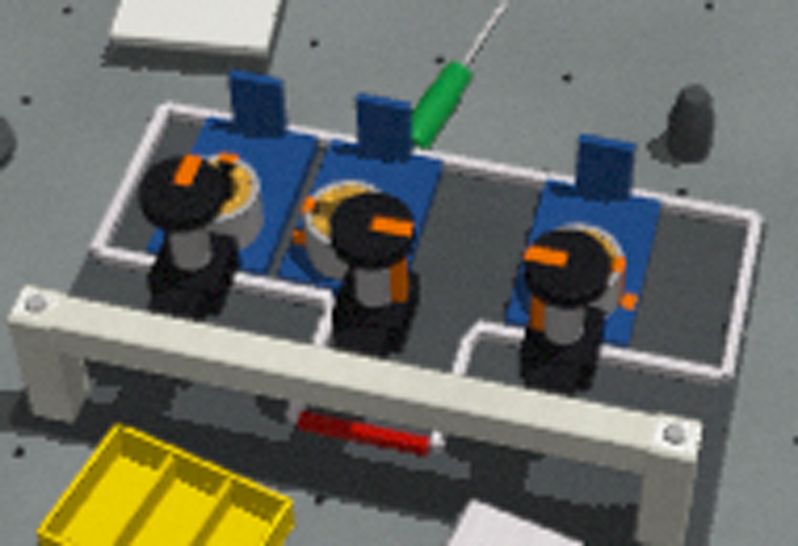

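```bash
python3 - <<'E'
from h import *
d=dict(np.load('pics/top0.npz'))
def c(u,v): return 210+(u+.5)/4.2-.5,105+(v+.5)/4.2-.5
for n,u,v,z in [('capL',216,142,182),('capM',400,147,182),('capR',588,160,182),('hubB',227,333,62),('hubC',460,343,62),('hubA',598,349,62),
 ('plateBtl',170,291,24),('plateBtr',291,294,24),('wallTL',78,280,20),('wallTR',706,306,20),('wallBL',63,476,20),('wallBR',704,504,20),('gantL',105,72,115),('gantR',700,101,115),('tabB',231,462,80),('post',1,1,1)]:
    if n=='post': continue
    U,V=c(u,v); print(n,np.round(px(d,U,V,z)),np.round(px(d,round(U),round(V))))
for n,u,v in [('bottle',172,177),('postm',421,207),('obj',243,243),('box',378,260),('driver',310,240)]:
    print(n,np.round(px(d,u,v)))
E
```

```text
capL [699.  38. 182.] [700.  38. 181.]
capM [694. -79. 182.] [693. -80. 182.]
capR [ 685. -199.  182.] [ 683. -199.  185.]
hubB [599.  36.  62.] [608.  37.  15.]
hubC [ 590. -123.   62.] [ 598. -125.   26.]
hubA [ 585. -217.   62.] [ 591. -221.   26.]
plateBtl [637.  78.  24.] [637.  78.  21.]
plateBtr [634.  -7.  24.] [636.  -7.   9.]
wallTL [646. 143.  20.] [647. 144.  19.]
wallTR [ 623. -299.   20.] [ 626. -302.   11.]
wallBL [507. 152.  20.] [507. 151.  18.]
wallBR [ 483. -292.   20.] [ 481. -291.   26.]
gantL [768. 115. 115.] [765. 114. 121.]
gantR [ 743. -283.  115.] [ 741. -282.  118.]
tabB [507.  33.  80.] [506.  32.  80.]
bottle [609. 286. 122.]
postm [ 530. -416.   43.]
obj [430.  95.  59.]
box [ 380. -288.   35.]
driver [440. -96.  25.]
```

```bash
cat >> h.py <<'E'
from scipy.spatial.transform import Rotation as Ro
O=np.array([693.,-80.]); YAW=-0.057
def f2w(fx,fy):
    c,s=np.cos(YAW),np.sin(YAW); return O+np.array([c*fx-s*fy,s*fx+c*fy])
def w2f(p):
    c,s=np.cos(YAW),np.sin(YAW); q=np.array(p[:2])-O; return np.array([c*q[0]+s*q[1],-s*q[0]+c*q[1]])
def jog(fx,fy,z):
    o=ctrl.observe(); R=Ro.from_euler('xyz',o['ee_rot'])
    d=R.inv().apply(np.r_[f2w(fx,fy),z]-o['eef_pos'])
    print('t',round(o['clock'],2),'fix',np.round(w2f(o['eef_pos']),1),'z',round(o['eef_pos'][2],1),'rot',np.round(o['ee_rot'],3),'F',np.round(o['ft_force'],1),'op',round(o['opening'],1))
    print('jog',np.round(d,1),'spin',round(o['ee_rot'][2]-YAW,3))
E
python3 -c "
from h import *
jog(-108,178,215)"
```

```text
t 0.1 fix [-500.5 -500. ] z 215.1 rot [-3.141  0.     0.291] F [ 0.5  0.4 -0.4] op 85.8
jog [ 6.001e+02 -5.036e+02  5.000e-01] spin 0.348
```

Request:
{"fn": "jog_arm", "kwargs": {"series": [{"dx": 38, "dy": -31, "dz": -10, "spin": 0.03}, {"dx": 76, "dy": -63, "dz": -15, "spin": 0.06}, {"dx": 114, "dy": -95, "dz": -15, "spin": 0.09}, {"dx": 152, "dy": -127, "dz": -15, "spin": 0.12}, {"dx": 190, "dy": -159, "dz": -15, "spin": 0.15}, {"dx": 228, "dy": -191, "dz": -15, "spin": 0.18}, {"dx": 266, "dy": -223, "dz": -15, "spin": 0.21}, {"dx": 304, "dy": -255, "dz": -15, "spin": 0.24}, {"dx": 342, "dy": -287, "dz": -15, "spin": 0.27}, {"dx": 380, "dy": -319, "dz": -15, "spin": 0.3}, {"dx": 418, "dy": -351, "dz": -15, "spin": 0.33}, {"dx": 456, "dy": -383, "dz": -15, "spin": 0.348}], "gripper": 0, "newtons": 60}}

```text
clock: 1.3
eef_pos: [492.6, -50.9, 230.4]
ee_rot: [-3.141, 0.001, -0.058]
ft_force: [0.7, -1.4, -0.4]
opening: 0.1
```

```bash
python3 -c "
from h import *
jog(-108,178,215)"
```

```text
t 1.3 fix [-201.8   17.6] z 230.4 rot [-3.141e+00  1.000e-03 -5.800e-02] F [ 0.7 -1.4 -0.4] op 0.1
jog [  93.6 -160.5   15.5] spin -0.001
```

Request:
{"fn": "jog_arm", "kwargs": {"series": [{"dx": 23, "dy": -40, "dz": 4}, {"dx": 47, "dy": -80, "dz": 8}, {"dx": 70, "dy": -120, "dz": 12}, {"dx": 94, "dy": -160, "dz": 16}, {"dx": 94, "dy": -160, "dz": 16}, {"dx": 94, "dy": -160, "dz": 16}]}}

```text
invalid input
```

```bash
python3 -c "
from h import *
jog(-108,178,62); snap('top','top1');snap('scene','scene1');snap('wrist','w1')
i=cv2.imread('pics/top1.png'); cv2.imwrite('pics/t1c.png',cv2.resize(i[105:235,210:400],None,fx=4.2,fy=4.2,interpolation=cv2.INTER_CUBIC))
"
```

```text
t 1.3 fix [-201.8   17.6] z 230.4 rot [-3.141e+00  1.000e-03 -5.800e-02] F [ 0.7 -1.4 -0.4] op 0.1
jog [  93.7 -160.4  168.5] spin -0.001
```

View pics/scene1.png

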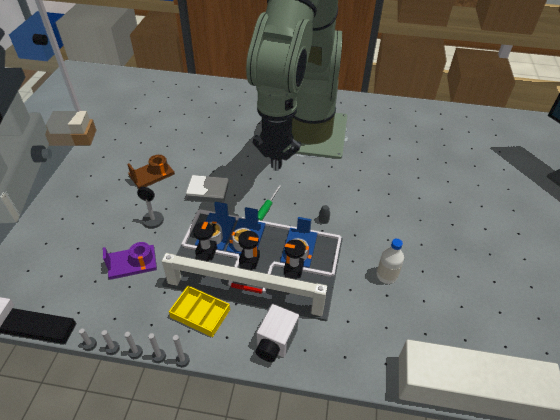

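View pics/w1.png

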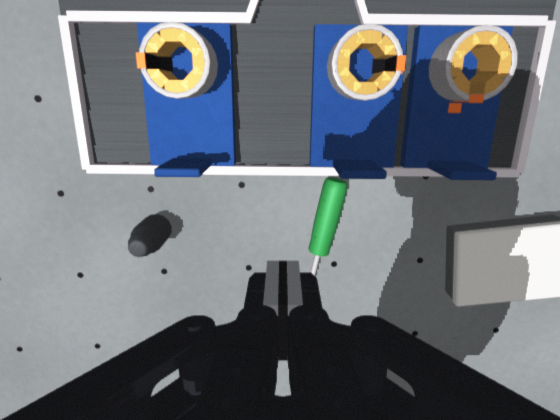

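The wrist view confirms the order: hub B (stripe to the left, about (175,60)) is the leftmost, C (365,62) is in the middle and A (482,65) is on the right. The move was refused, so I'm resending it with every field filled in.

Request:
{"fn": "jog_arm", "kwargs": {"series": [{"dx": 23, "dy": -40, "dz": 4, "spin": 0}, {"dx": 47, "dy": -80, "dz": 8, "spin": 0}, {"dx": 70, "dy": -120, "dz": 12, "spin": 0}, {"dx": 94, "dy": -160, "dz": 16, "spin": 0}, {"dx": 94, "dy": -160, "dz": 16, "spin": 0}, {"dx": 94, "dy": -160, "dz": 16, "spin": 0}]}}

```text
clock: 2.05
eef_pos: [594.7, 104.1, 213.4]
ee_rot: [-3.141, 0.002, -0.052]
ft_force: [-0.6, -0.6, 0.3]
opening: -0.2
```

Request:
{"fn": "jog_arm", "kwargs": {"series": [{"dx": 0, "dy": 0, "dz": 40, "spin": 0.005}, {"dx": 0, "dy": 0, "dz": 80, "spin": 0.005}, {"dx": 0, "dy": 0, "dz": 115, "spin": 0.005}, {"dx": 0, "dy": 0, "dz": 140, "spin": 0.005}, {"dx": 0, "dy": 0, "dz": 151, "spin": 0.005}, {"dx": 0, "dy": 0, "dz": 151, "spin": 0.005}]}}

```text
clock: 2.65
eef_pos: [593.9, 102.9, 62.0]
ee_rot: [3.141, 0.003, -0.059]
ft_force: [0.7, 0.4, 1.0]
opening: -0.4
```

```bash
python3 -c "
from h import *
jog(-108,44,62); d=snap('top','top2');snap('scene','scene2');snap('wrist','w2')
a=cv2.imread('pics/top2.png')[105:235,210:400];b=cv2.imread('pics/scene2.png')[185:315,160:350]
cv2.imwrite('pics/c2.png',cv2.resize(np.hstack([a,b]),None,fx=2.1,fy=2.1,interpolation=cv2.INTER_CUBIC))
"
```

```text
t 2.65 fix [-109.4  176.9] z 62.0 rot [ 3.141e+00  3.000e-03 -5.900e-02] F [0.7 0.4 1. ] op -0.4
jog [  1.6 132.9   0. ] spin -0.002
```

View pics/c2.png

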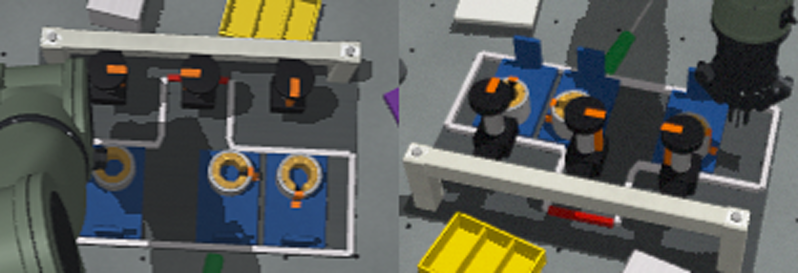

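View pics/w2.png

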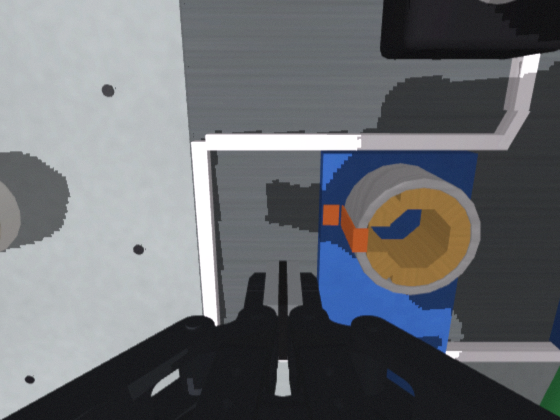

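Request:
{"fn": "jog_arm", "kwargs": {"series": [{"dx": 1, "dy": 10, "dz": 0, "spin": 0}, {"dx": 1, "dy": 20, "dz": 0, "spin": 0}, {"dx": 1, "dy": 28, "dz": 0, "spin": 0}, {"dx": 1, "dy": 36, "dz": 0, "spin": 0}, {"dx": 1, "dy": 44, "dz": 0, "spin": 0}, {"dx": 1, "dy": 52, "dz": 0, "spin": 0}, {"dx": 1, "dy": 60, "dz": 0, "spin": 0}, {"dx": 1, "dy": 68, "dz": 0, "spin": 0}, {"dx": 1, "dy": 76, "dz": 0, "spin": 0}, {"dx": 1, "dy": 84, "dz": 0, "spin": 0}, {"dx": 1, "dy": 90, "dz": 0, "spin": 0}, {"dx": 1, "dy": 90, "dz": 0, "spin": 0}]}}

```text
clock: 4.0
eef_pos: [590.8, 12.9, 63.8]
ee_rot: [-3.141, 0.0, -0.059]
ft_force: [-0.4, 0.9, 0.2]
opening: -0.1
```

```bash
cat > v.py <<'E'
from h import *
import sys
n=sys.argv[1]
jog(*map(float,sys.argv[2:5])); snap('top','top'+n);snap('scene','scene'+n);snap('wrist','w'+n)
a=cv2.imread('pics/top%s.png'%n)[105:235,210:400];b=cv2.imread('pics/scene%s.png'%n)[185:315,160:350]
cv2.imwrite('pics/c%s.png'%n,cv2.resize(np.hstack([a,b]),None,fx=2.1,fy=2.1,interpolation=cv2.INTER_CUBIC))
E
python3 v.py 3 -108 44 62
```

```text
t 4.0 fix [-107.4   86.9] z 63.8 rot [-3.141  0.    -0.059] F [-0.4  0.9  0.2] op -0.1
jog [-0.6 42.9  1.8] spin -0.002
```

View pics/c3.png

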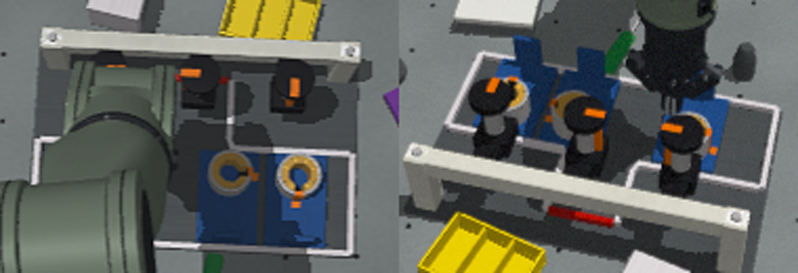

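View pics/w3.png

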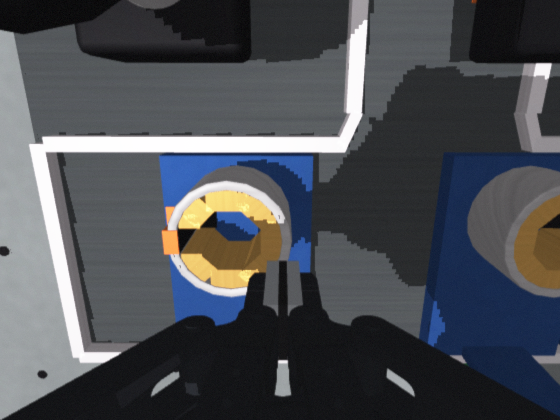

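```bash
python3 -c "
from h import *
d=dict(np.load('pics/w3.npz'))
for u,v,z in [(230,240,62),(283,325,22),(283,265,40),(160,152,24),(314,152,24),(45,140,20),(345,140,20),(530,245,62)]:
    a=px(d,u,v,z); b=px(d,u,v); print((u,v),z,np.round(a),np.round(w2f(a)),np.round(b),np.round(w2f(b)))
print(d['range_z'][255:300:5,276],d['range_z'][255:300:5,292])
cv2.imwrite('pics/c3s.png',cv2.resize(cv2.imread('pics/scene3.png')[170:290,220:360],None,fx=5,fy=5,interpolation=cv2.INTER_CUBIC))
cv2.imwrite('pics/c3w.png',cv2.resize(cv2.imread('pics/w3.png')[150:350,150:400],None,fx=3,fy=3,interpolation=cv2.INTER_CUBIC))
"
```

```text
(230, 240) 62 [602.  39.  62.] [-97. 113.] [587.  46.  24.] [-113.  119.]
(283, 325) 22 [526.  18.  22.] [-172.   88.] [593.  14. 118.] [-105.   88.]
(283, 265) 40 [577.  15.  40.] [-121.   88.] [601.  14.  88.] [-98.  88.]
(160, 152) 24 [641.  78.  24.] [-61. 155.] [639.  83.  10.] [-63. 160.]
(314, 152) 24 [636.  -5.  24.] [-61.  71.] [634.  -6.  11.] [-63.  70.]
(45, 140) 20 [650. 142.  20.] [-55. 219.] [650. 142.  20.] [-55. 219.]
(345, 140) 20 [641. -23.  20.] [-55.  54.] [641. -23.  21.] [-55.  54.]
(530, 245) 62 [ 592. -104.   62.] [-100.  -29.] [ 592. -104.   62.] [-100.  -29.]
[176.74818  176.6898   148.365    144.42232  139.2052   135.43686
 131.76126  128.66235  125.934944] [216.91188 218.22806 148.0645  143.61438 139.59715 135.38022 131.41708
 129.60052 125.78706]
```

View pics/c3s.png

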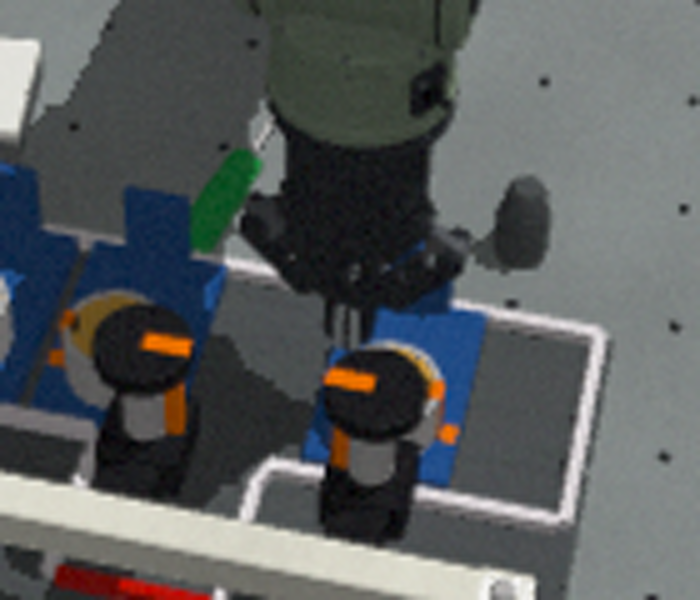

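View pics/c3w.png

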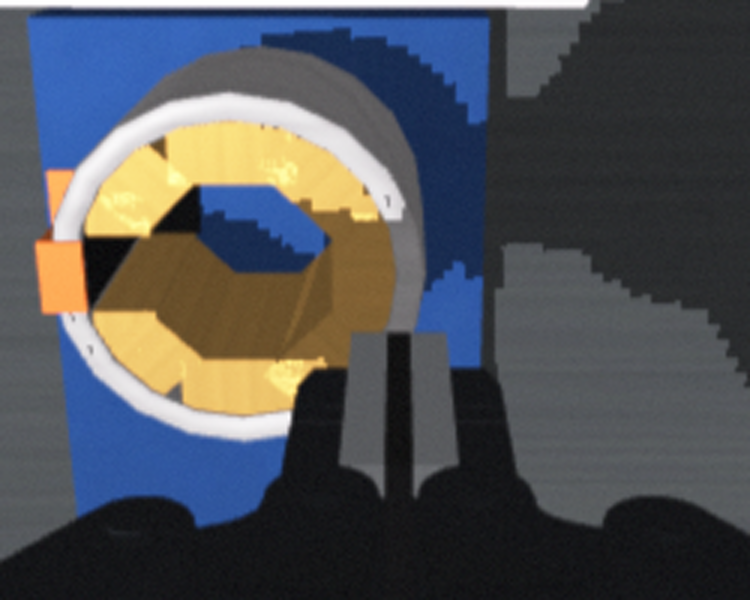

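```bash
python3 -c "
from h import *
d=dict(np.load('pics/scene3.npz'))
for cu,cv in [(335,335),(337,320),(335,310),(360,335),(362,320)]:
    u=220+(cu+.5)/5-.5; v=170+(cv+.5)/5-.5
    a=px(d,round(u),round(v)); print(round(u),round(v),np.round(a),np.round(w2f(a)))
d=dict(np.load('pics/scene2.npz'))
cv2.imwrite('pics/c2s.png',cv2.resize(cv2.imread('pics/scene2.png')[170:290,240:380],None,fx=5,fy=5,interpolation=cv2.INTER_CUBIC))
"
```

```text
287 237 [603.   8.  94.] [-95.  83.]
287 234 [600.   7. 103.] [-98.  82.]
287 232 [601.   7. 113.] [-97.  82.]
292 237 [597.  21.  90.] [-102.   95.]
292 234 [598.  21. 105.] [-100.   95.]
```

View pics/c2s.png

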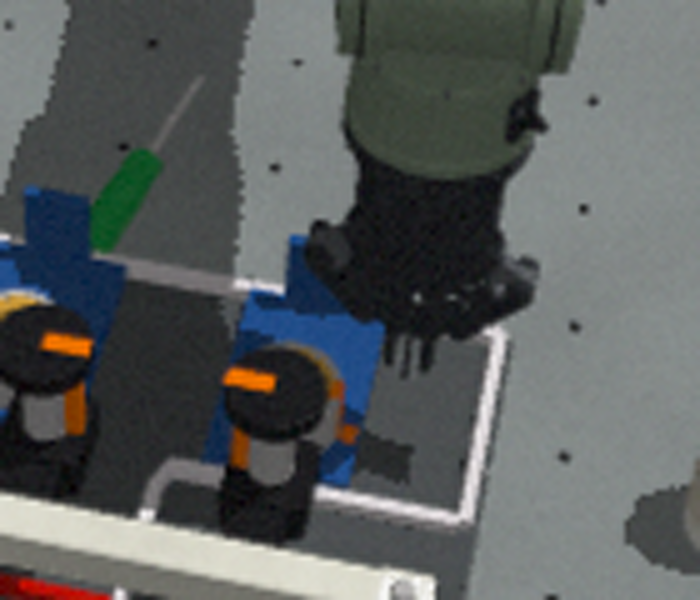

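```bash
python3 -c "
from h import *
for n,p in [('w1',(492.6,-50.9,230.4)),('w2',(593.9,102.9,62)),('w3',(590.8,12.9,63.8))]:
    d=dict(np.load('pics/%s.npz'%n))
    for u,v in [(275,266),(292,266),(275,290),(292,290),(275,303)]:
        a=px(d,u,v)-np.array(p); print(n,(u,v),np.round(a,1))
d=dict(np.load('pics/scene1.npz'))
cv2.imwrite('pics/c1s.png',cv2.resize(cv2.imread('pics/scene1.png')[110:190,230:330],None,fx=6,fy=6,interpolation=cv2.INTER_CUBIC))
"
```

```text
w1 (275, 266) [11.8  6.9 25. ]
w1 (292, 266) [11.2  0.1 24.4]
w1 (275, 290) [11.7  6.5 43.8]
w1 (292, 290) [11.6  0.5 44.1]
w1 (275, 303) [11.6  6.3 52. ]
w2 (275, 266) [10.5  3.5 25.8]
w2 (292, 266) [10.5 -3.4 26.5]
w2 (275, 290) [11.5  3.  46.7]
w2 (292, 290) [10.7 -2.9 45.8]
w2 (275, 303) [11.1  2.9 54.4]
w3 (275, 266) [10.5  3.9 26.1]
w3 (292, 266) [10.2 -2.9 26.3]
w3 (275, 290) [10.2  3.6 44.4]
w3 (292, 290) [ 9.5 -2.4 43.8]
w3 (275, 303) [10.   3.4 52.5]
```

View pics/c1s.png

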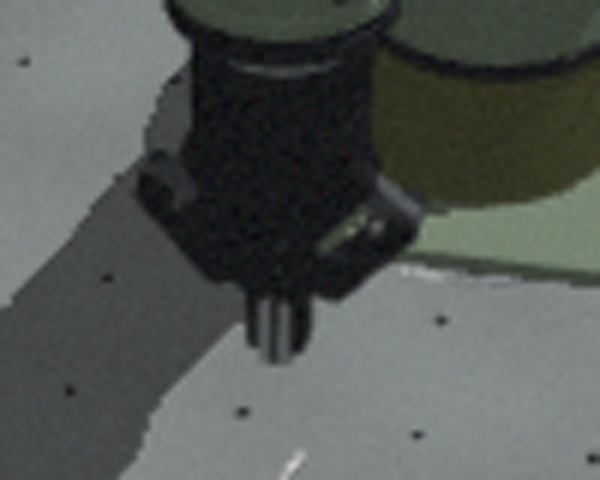

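The fingers went over hub B without touching it. The wrist and scene cameras agree that the tips are about 22 mm above the reported TCP height, not below it. I'll go back and push with the TCP about 46 mm lower.

Request:
{"fn": "jog_arm", "kwargs": {"series": [{"dx": 0, "dy": -20, "dz": 0, "spin": 0}, {"dx": 0, "dy": -45, "dz": 0, "spin": 0}, {"dx": 0, "dy": -70, "dz": 0, "spin": 0}, {"dx": 0, "dy": -88, "dz": 0, "spin": 0}, {"dx": 0, "dy": -91, "dz": 0, "spin": 0}, {"dx": 0, "dy": -91, "dz": 10, "spin": 0}, {"dx": 0, "dy": -91, "dz": 25, "spin": 0}, {"dx": 0, "dy": -91, "dz": 40, "spin": 0}, {"dx": 0, "dy": -91, "dz": 48, "spin": 0}, {"dx": 0, "dy": -91, "dz": 48, "spin": 0}]}}

```text
clock: 5.15
eef_pos: [595.3, 104.7, 14.3]
ee_rot: [-3.141, 0.002, -0.058]
ft_force: [-0.3, -0.2, -0.1]
opening: -0.2
```

```bash
python3 v.py 4 -108 44 15; python3 -c "
from h import *
cv2.imwrite('pics/c4s.png',cv2.resize(cv2.imread('pics/scene4.png')[170:290,240:380],None,fx=5,fy=5,interpolation=cv2.INTER_CUBIC))
d=dict(np.load('pics/w4.npz'))
for u,v in [(275,266),(292,266),(275,290)]: print(px(d,u,v))"
```

```text
t 5.15 fix [-108.   178.8] z 14.3 rot [-3.141e+00  2.000e-03 -5.800e-02] F [-0.3 -0.2 -0.1] op -0.2
jog [  0.2 134.8  -0.8] spin -0.001
[606.50332413 107.73045144  41.77665822]
[605.62723527 100.91419527  40.78181746]
[605.86208165 107.40318922  59.541427  ]
```

View pics/c4s.png

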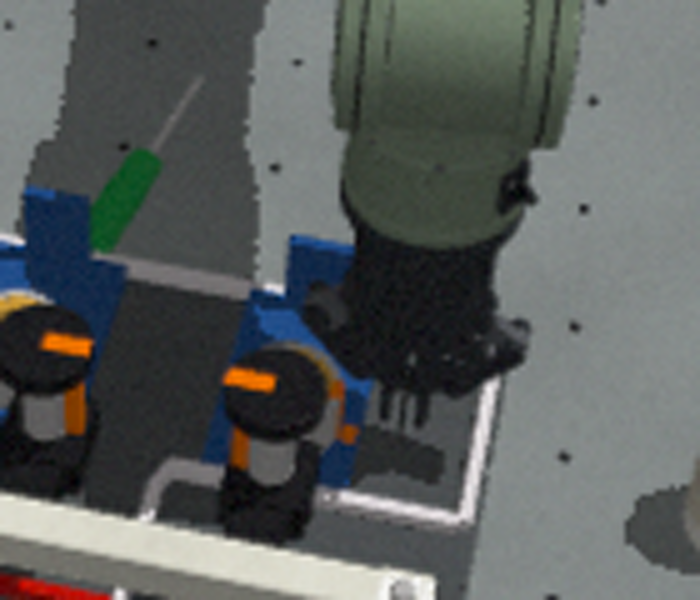

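View pics/w4.png

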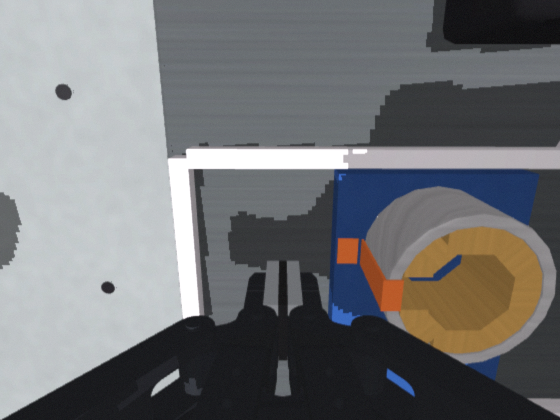

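Request:
{"fn": "jog_arm", "kwargs": {"series": [{"dx": 0, "dy": 10, "dz": -6, "spin": 0}, {"dx": 0, "dy": 20, "dz": -6, "spin": 0}, {"dx": 0, "dy": 28, "dz": -6, "spin": 0}, {"dx": 0, "dy": 36, "dz": -6, "spin": 0}, {"dx": 0, "dy": 44, "dz": -6, "spin": 0}, {"dx": 0, "dy": 52, "dz": -6, "spin": 0}, {"dx": 0, "dy": 60, "dz": -6, "spin": 0}, {"dx": 0, "dy": 68, "dz": -6, "spin": 0}, {"dx": 0, "dy": 76, "dz": -6, "spin": 0}, {"dx": 0, "dy": 84, "dz": -6, "spin": 0}, {"dx": 0, "dy": 90, "dz": -6, "spin": 0}]}}

```text
clock: 6.4
eef_pos: [591.3, 15.3, 22.5]
ee_rot: [-3.139, -0.001, -0.058]
ft_force: [0.9, 7.0, 5.4]
opening: -0.1
```

```bash
python3 v.py 5 -108 44 20
```

```text
t 6.4 fix [-107.    89.3] z 22.5 rot [-3.139e+00 -1.000e-03 -5.800e-02] F [0.9 7.  5.4] op -0.1
jog [-1.  45.3  2.4] spin -0.001
```

View pics/c5.png

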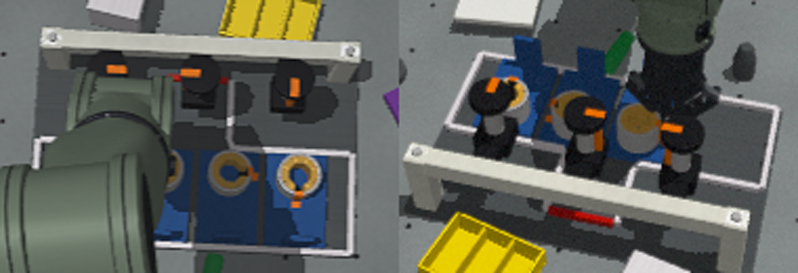

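View pics/w5.png

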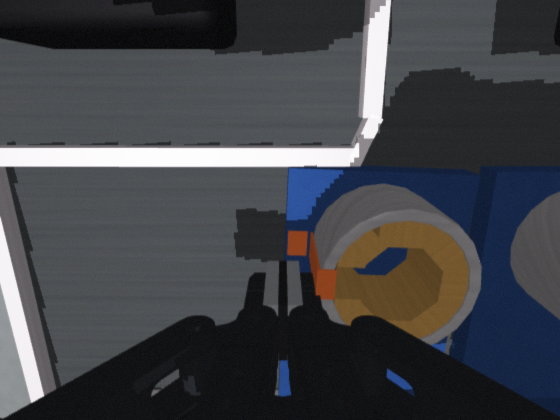

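```bash
python3 -c "
from h import *
d=dict(np.load('pics/w5.npz'))
for u,v,z in [(288,169,24),(474,170,24),(404,298,62),(352,148,20),(375,118,20)]: print((u,v),np.round(w2f(px(d,u,v,z)),1),np.round(px(d,u,v)[2]))"
```

```text
(288, 169) [-62.2  86.3] 18.0
(474, 170) [-62.7   5.1] 10.0
(404, 298) [-103.2   43.6] 48.0
(352, 148) [-53.7  58.1] 19.0
(375, 118) [-40.8  49. ] 20.0
```

Request:
{"fn": "jog_arm", "kwargs": {"series": [{"dx": 0, "dy": 6, "dz": 0, "spin": 0}, {"dx": 0, "dy": 12, "dz": 0, "spin": 0}, {"dx": 0, "dy": 18, "dz": 0, "spin": 0}, {"dx": 0, "dy": 24, "dz": 0, "spin": 0}, {"dx": 0, "dy": 30, "dz": 0, "spin": 0}, {"dx": 0, "dy": 36, "dz": 0, "spin": 0}, {"dx": 0, "dy": 41, "dz": 0, "spin": 0}, {"dx": 0, "dy": 44, "dz": 0, "spin": 0}, {"dx": 0, "dy": 44, "dz": 0, "spin": 0}]}}

```text
clock: 7.45
eef_pos: [588.8, -28.9, 22.3]
ee_rot: [-3.139, -0.001, -0.058]
ft_force: [1.2, 7.7, 0.6]
opening: 0.1
```

```bash
python3 v.py 6 -108 44 20
```

```text
t 7.45 fix [-107.    45.1] z 22.3 rot [-3.139e+00 -1.000e-03 -5.800e-02] F [1.2 7.7 0.6] op 0.1
jog [-1.   1.1  2.3] spin -0.001
```

View pics/w6.png

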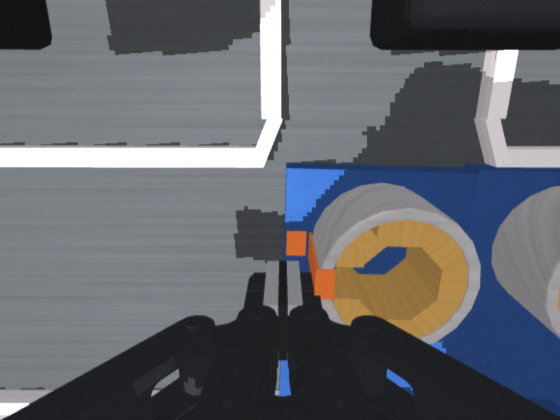

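View pics/c6.png

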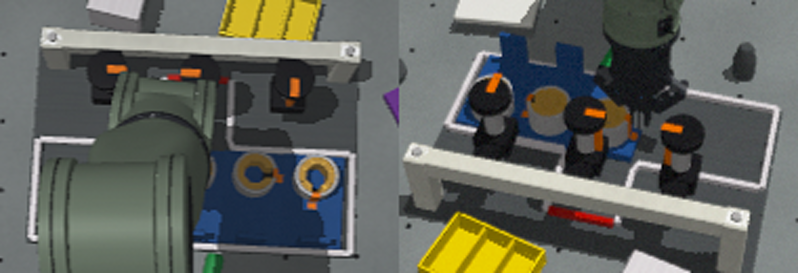

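```bash
python3 -c "
from h import *
d=dict(np.load('pics/w6.npz'))
for n,u,v,z in [('BL',287,165,24),('BR',473,167,24),('nestL',283,119,20),('nestR',477,119,20),('mouthL',266,147,20),('mouthR',492,147,20),('innerL',283,80,20),('innerR',482,80,20)]: print(n,np.round(w2f(px(d,u,v,z)),1))"
```

```text
BL [-60.4  43.5]
BR [-61.2 -37.4]
nestL [-41.2  45.2]
nestR [-41.1 -38. ]
mouthL [-53.1  52.7]
mouthR [-53.1 -46.4]
innerL [-25.4  45.2]
innerR [-25.4 -37.5]
```

Request:
{"fn": "jog_arm", "kwargs": {"series": [{"dx": 0, "dy": -10, "dz": 0, "spin": 0}, {"dx": 0, "dy": -15, "dz": -25, "spin": 0}, {"dx": 0, "dy": -15, "dz": -60, "spin": 0}, {"dx": -20, "dy": 0, "dz": -80, "spin": 0}, {"dx": -55, "dy": 25, "dz": -80, "spin": 0}, {"dx": -95, "dy": 40, "dz": -80, "spin": 0}, {"dx": -125, "dy": 42, "dz": -80, "spin": 0}, {"dx": -130, "dy": 42, "dz": -80, "spin": 0}, {"dx": -130, "dy": 42, "dz": -80, "spin": 0}]}}

```text
clock: 8.5
eef_pos: [456.3, -63.4, 102.2]
ee_rot: [-3.14, -0.001, -0.058]
ft_force: [0.4, -0.4, 0.5]
opening: -0.0
```

```bash
python3 v.py 7 -237 3 27
```

```text
t 8.5 fix [-237.2    3.1] z 102.2 rot [-3.14e+00 -1.00e-03 -5.80e-02] F [ 0.4 -0.4  0.5] op -0.0
jog [ 0.2  0.2 75.2] spin -0.001
```

View pics/w7.png

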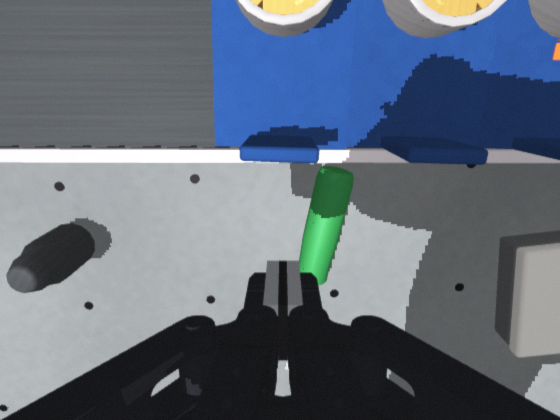

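View pics/c7.png

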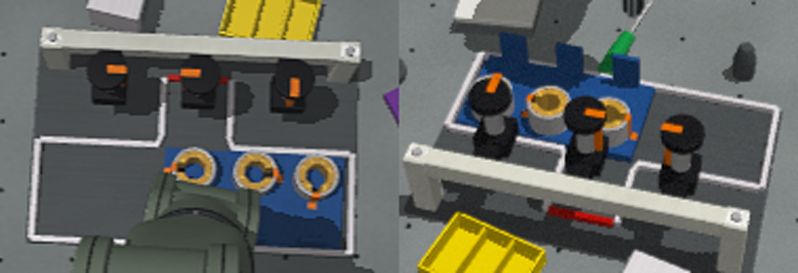

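Request:
{"fn": "jog_arm", "kwargs": {"series": [{"dx": 0, "dy": 0, "dz": 30, "spin": 0}, {"dx": 0, "dy": 0, "dz": 55, "spin": 0}, {"dx": 0, "dy": 0, "dz": 73, "spin": 0}, {"dx": 8, "dy": 0, "dz": 75, "spin": 0}, {"dx": 16, "dy": 0, "dz": 75, "spin": 0}, {"dx": 22, "dy": 0, "dz": 75, "spin": 0}, {"dx": 28, "dy": 0, "dz": 75, "spin": 0}, {"dx": 34, "dy": 0, "dz": 75, "spin": 0}, {"dx": 40, "dy": 0, "dz": 75, "spin": 0}, {"dx": 46, "dy": 0, "dz": 75, "spin": 0}, {"dx": 50, "dy": 0, "dz": 75, "spin": 0}]}}

```text
clock: 9.75
eef_pos: [507.7, -66.0, 27.0]
ee_rot: [-3.14, -0.001, -0.057]
ft_force: [-4.5, -0.5, 4.1]
opening: -0.0
```

```bash
python3 v.py 8 -107 3 27
```

```text
t 9.75 fix [-185.8    3.4] z 27.0 rot [-3.14e+00 -1.00e-03 -5.70e-02] F [-4.5 -0.5  4.1] op -0.0
jog [78.8  0.4  0.1] spin -0.0
```

View pics/w8.png

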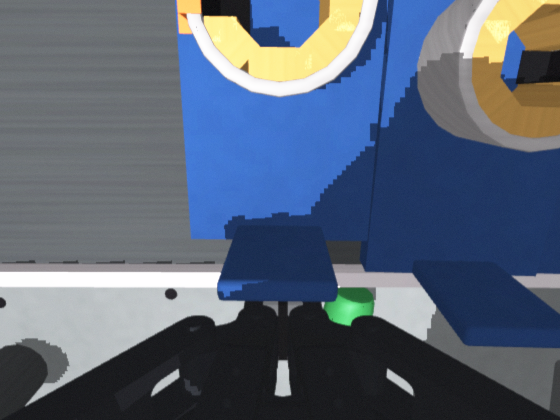

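View pics/c8.png

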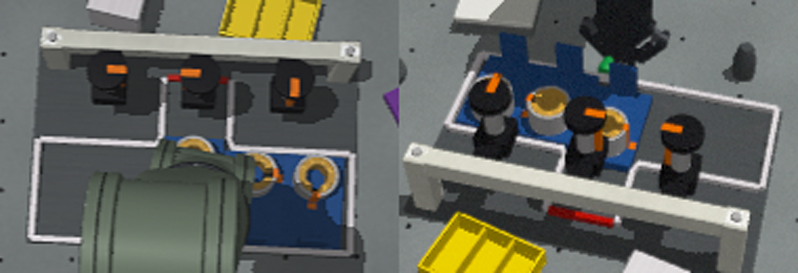

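Request:
{"fn": "jog_arm", "kwargs": {"series": [{"dx": 7, "dy": 0, "dz": 0, "spin": 0}, {"dx": 14, "dy": 0, "dz": 0, "spin": 0}, {"dx": 21, "dy": 0, "dz": 0, "spin": 0}, {"dx": 28, "dy": 0, "dz": 0, "spin": 0}, {"dx": 35, "dy": 0, "dz": 0, "spin": 0}, {"dx": 42, "dy": 0, "dz": 0, "spin": 0}, {"dx": 49, "dy": 0, "dz": 0, "spin": 0}, {"dx": 55, "dy": 0, "dz": 0, "spin": 0}, {"dx": 61, "dy": 0, "dz": 0, "spin": 0}, {"dx": 66, "dy": 0, "dz": 0, "spin": 0}, {"dx": 70, "dy": 0, "dz": 0, "spin": 0}]}}

```text
clock: 11.0
eef_pos: [578.1, -70.1, 27.1]
ee_rot: [-3.14, -0.002, -0.057]
ft_force: [-2.5, 0.7, -0.3]
opening: 0.0
```

```bash
python3 v.py 9 -107 3 27
```

```text
t 11.0 fix [-115.3    3.4] z 27.1 rot [-3.14e+00 -2.00e-03 -5.70e-02] F [-2.5  0.7 -0.3] op 0.0
jog [8.3 0.4 0.1] spin -0.0
```

View pics/w9.png

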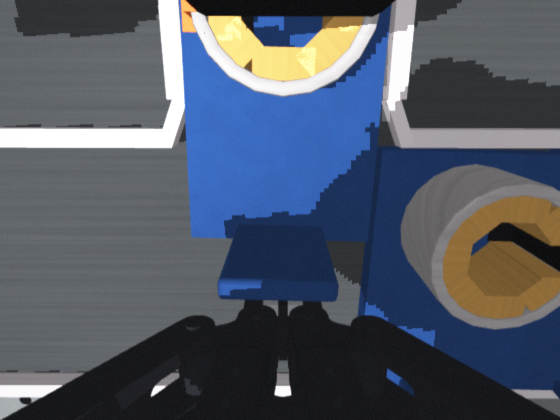

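View pics/c9.png

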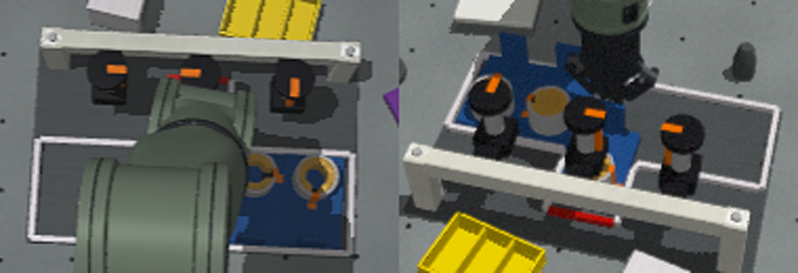

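Request:
{"fn": "jog_arm", "kwargs": {"series": [{"dx": 2, "dy": 0, "dz": 0, "spin": 0}, {"dx": 4, "dy": 0, "dz": 0, "spin": 0}, {"dx": 6, "dy": 0, "dz": 0, "spin": 0}, {"dx": 7, "dy": 0, "dz": 0, "spin": 0}, {"dx": 8, "dy": 0, "dz": 0, "spin": 0}]}}

```text
clock: 11.65
eef_pos: [586.1, -70.5, 27.2]
ee_rot: [-3.14, -0.003, -0.057]
ft_force: [-4.5, -1.0, 2.1]
opening: -0.3
```

Request:
{"fn": "jog_arm", "kwargs": {"series": [{"dx": 1, "dy": 0, "dz": 0, "spin": 0}, {"dx": 2, "dy": 0, "dz": 0, "spin": 0}, {"dx": 2, "dy": 0, "dz": 0, "spin": 0}]}}

```text
clock: 11.95
eef_pos: [588.3, -70.7, 27.2]
ee_rot: [-3.14, -0.003, -0.057]
ft_force: [-1.8, -0.5, 0.7]
opening: 0.1
```

Request:
{"fn": "jog_arm", "kwargs": {"series": [{"dx": 1, "dy": 0, "dz": 0, "spin": 0}, {"dx": 2, "dy": 0, "dz": 0, "spin": 0}, {"dx": 2, "dy": 0, "dz": 0, "spin": 0}]}}

```text
clock: 12.25
eef_pos: [589.9, -70.8, 27.2]
ee_rot: [-3.14, -0.002, -0.058]
ft_force: [-7.2, -0.6, 3.5]
opening: -0.2
```

Request:
{"fn": "jog_arm", "kwargs": {"series": [{"dx": 1, "dy": 0, "dz": 0, "spin": 0}, {"dx": 2, "dy": 0, "dz": 0, "spin": 0}, {"dx": 2, "dy": 0, "dz": 0, "spin": 0}]}}

```text
clock: 12.55
eef_pos: [589.9, -71.0, 27.1]
ee_rot: [-3.14, 0.002, -0.058]
ft_force: [-18.0, -0.2, 12.3]
opening: 0.0
```

```bash
python3 v.py 10 -107 3 27;  python3 -c "
from h import *
cv2.imwrite('pics/c10s.png',cv2.resize(cv2.imread('pics/scene10.png')[210:310,200:340],None,fx=5,fy=5,interpolation=cv2.INTER_CUBIC))"
```

```text
t 12.55 fix [-103.4    3.1] z 27.1 rot [-3.14e+00  2.00e-03 -5.80e-02] F [-18.   -0.2  12.3] op 0.0
jog [-3.6  0.1  0.1] spin -0.001
```

View pics/c10s.png

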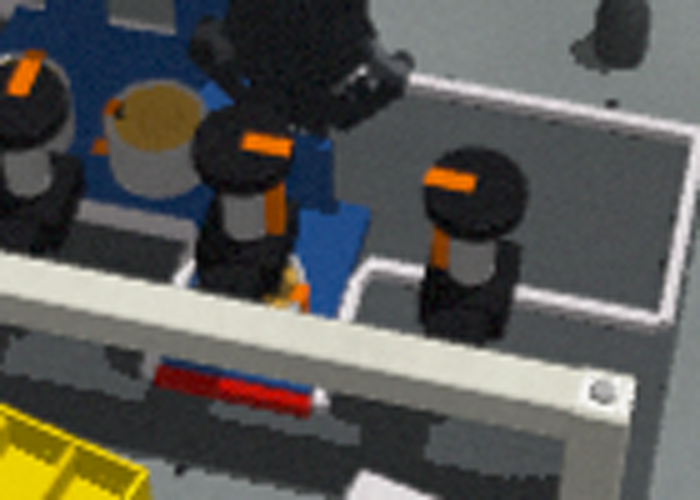

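View pics/w10.png

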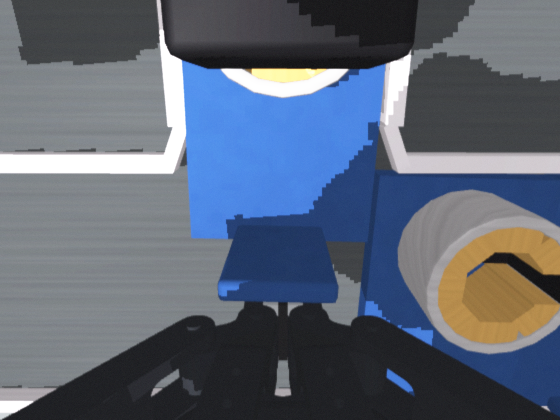

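Request:
{"fn": "jog_arm", "kwargs": {"series": [{"dx": -8, "dy": 0, "dz": 0, "spin": 0}, {"dx": -25, "dy": 0, "dz": -5, "spin": 0}, {"dx": -30, "dy": 0, "dz": -40, "spin": 0}, {"dx": -30, "dy": 0, "dz": -80, "spin": 0}, {"dx": -30, "dy": 0, "dz": -120, "spin": 0}, {"dx": -30, "dy": 0, "dz": -160, "spin": 0}, {"dx": -20, "dy": 0, "dz": -170, "spin": 0}, {"dx": 15, "dy": 0, "dz": -170, "spin": 0}, {"dx": 55, "dy": 1, "dz": -170, "spin": 0}, {"dx": 85, "dy": 2, "dz": -170, "spin": 0}, {"dx": 102, "dy": 2, "dz": -170, "spin": 0}, {"dx": 103, "dy": 2, "dz": -170, "spin": 0}]}}

```text
clock: 13.9
eef_pos: [694.4, -79.1, 195.9]
ee_rot: [-3.139, 0.001, -0.057]
ft_force: [-0.1, -0.8, -0.8]
opening: -0.0
```

```bash
python3 v.py 11 0 1 160;  python3 -c "
from h import *
cv2.imwrite('pics/c11s.png',cv2.resize(cv2.imread('pics/scene11.png')[190:310,200:340],None,fx=5,fy=5,interpolation=cv2.INTER_CUBIC))"
```

```text
t 13.9 fix [1.4 1. ] z 195.9 rot [-3.139e+00  1.000e-03 -5.700e-02] F [-0.1 -0.8 -0.8] op -0.0
jog [-1.3  0.1 35.9] spin -0.0
```

View pics/c11s.png

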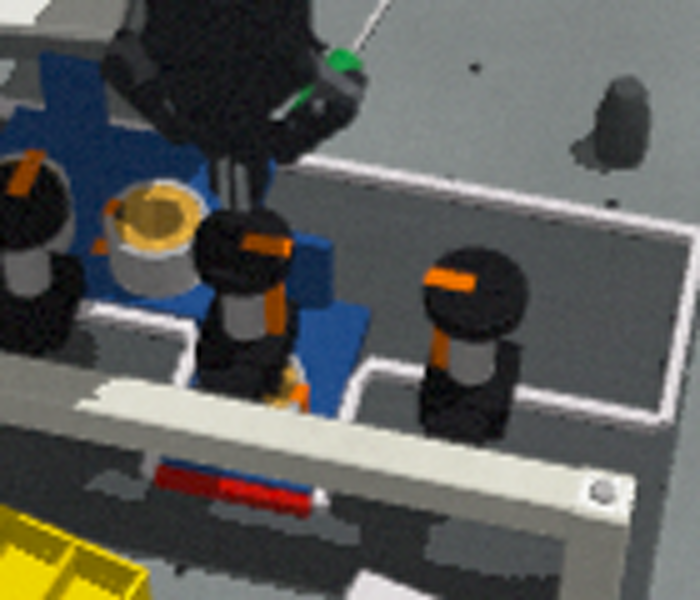

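View pics/w11.png

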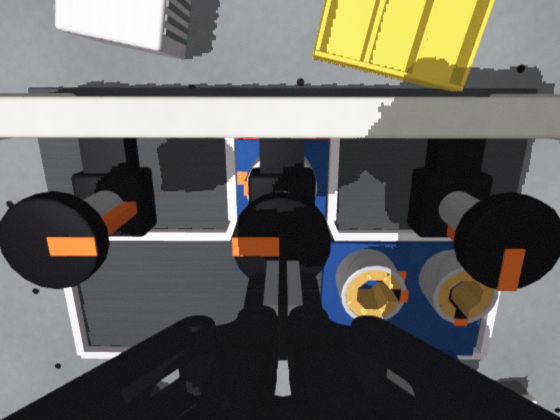

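Request:
{"fn": "jog_arm", "kwargs": {"series": [{"dx": 0, "dy": 0, "dz": 12, "spin": 0}, {"dx": 0, "dy": 0, "dz": 24, "spin": 0}, {"dx": 0, "dy": 0, "dz": 32, "spin": 0}, {"dx": 0, "dy": 0, "dz": 37, "spin": 0}, {"dx": 0, "dy": 0, "dz": 42, "spin": 0}, {"dx": 0, "dy": 0, "dz": 46, "spin": 0}]}}

```text
clock: 14.65
eef_pos: [692.6, -79.1, 150.9]
ee_rot: [-3.14, 0.002, -0.058]
ft_force: [-2.0, 0.3, 5.4]
opening: 0.0
```

```bash
python3 v.py 12 0 1 115;  python3 -c "
from h import *
cv2.imwrite('pics/c12s.png',cv2.resize(cv2.imread('pics/scene12.png')[190:310,200:340],None,fx=5,fy=5,interpolation=cv2.INTER_CUBIC))"
```

```text
t 14.65 fix [-0.4  0.9] z 150.9 rot [-3.14e+00  2.00e-03 -5.80e-02] F [-2.   0.3  5.4] op 0.0
jog [ 0.5 -0.1 35.9] spin -0.001
```

View pics/c12s.png

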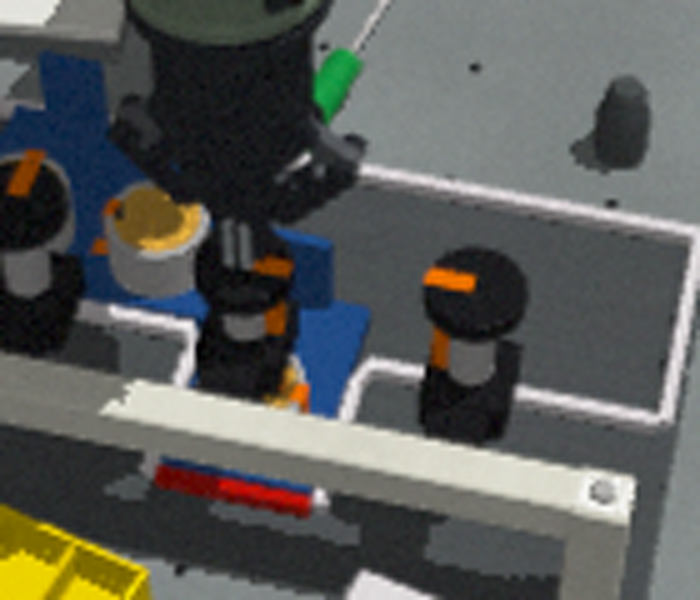

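Contact is at 5.4 N and the cap is moving down. Pressing on.

Request:
{"fn": "jog_arm", "kwargs": {"series": [{"dx": 0, "dy": 0, "dz": 5, "spin": 0}, {"dx": 0, "dy": 0, "dz": 10, "spin": 0}, {"dx": 0, "dy": 0, "dz": 14, "spin": 0}, {"dx": 0, "dy": 0, "dz": 18, "spin": 0}, {"dx": 0, "dy": 0, "dz": 22, "spin": 0}, {"dx": 0, "dy": 0, "dz": 25, "spin": 0}, {"dx": 0, "dy": 0, "dz": 28, "spin": 0}]}}

```text
clock: 15.5
eef_pos: [692.9, -79.1, 122.7]
ee_rot: [-3.14, 0.001, -0.058]
ft_force: [4.0, -1.0, 4.5]
opening: 0.2
```

Request:
{"fn": "jog_arm", "kwargs": {"series": [{"dx": 0, "dy": 0, "dz": 2, "spin": 0}, {"dx": 0, "dy": 0, "dz": 4, "spin": 0}, {"dx": 0, "dy": 0, "dz": 6, "spin": 0}, {"dx": 0, "dy": 0, "dz": 6, "spin": 0}]}}

```text
clock: 15.9
eef_pos: [693.2, -79.2, 120.9]
ee_rot: [-3.14, -0.001, -0.058]
ft_force: [-20.7, 3.1, 59.7]
opening: -0.2
```

```bash
python3 v.py 13 0 1 115;  python3 -c "
from h import *
cv2.imwrite('pics/c13s.png',cv2.resize(cv2.imread('pics/scene13.png')[190:310,200:340],None,fx=5,fy=5,interpolation=cv2.INTER_CUBIC))
d=dict(np.load('pics/w13.npz'))
for u,v in [(245,246),(260,240),(310,250),(320,240),(275,268),(275,290),(90,225),(500,225)]: a=px(d,u,v);print((u,v),np.round(a,1))
"
```

```text
t 15.9 fix [0.1 0.8] z 120.9 rot [-3.14e+00 -1.00e-03 -5.80e-02] F [-20.7   3.1  59.7] op -0.2
jog [-0.1 -0.2  5.9] spin -0.001
(245, 246) [709.  -63.9 137.6]
(260, 240) [711.4 -70.5 137.7]
(310, 250) [705.5 -91.3 137.3]
(320, 240) [709.3 -95.7 136.1]
(275, 268) [703.3 -76.5 148.1]
(275, 290) [704.  -76.9 166.7]
(90, 225) [711.3  18.3 105.3]
(500, 225) [ 703.3 -184.2  114.4]
```

View pics/c13s.png

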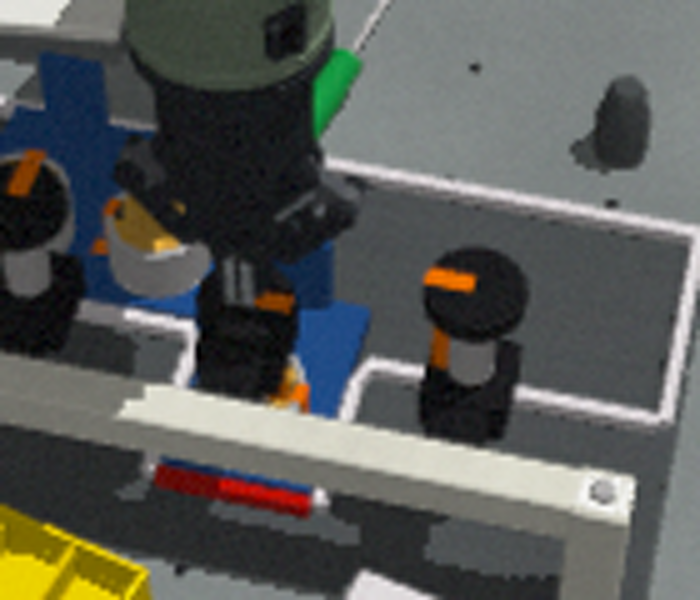

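View pics/w13.png

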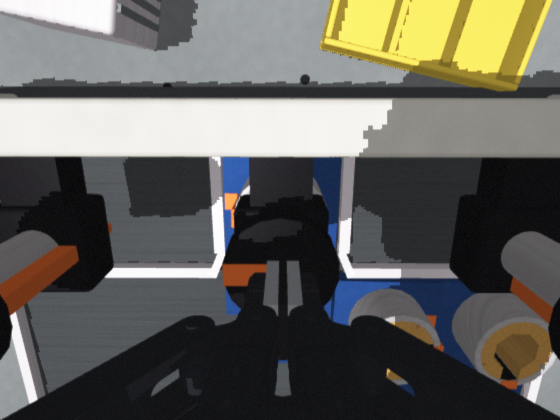

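The cap top measures 137 mm, which is fully down (182 − 45). Retracting straight up.

Request:
{"fn": "jog_arm", "kwargs": {"series": [{"dx": 0, "dy": 0, "dz": -4, "spin": 0}, {"dx": 0, "dy": 0, "dz": -15, "spin": 0}, {"dx": 0, "dy": 0, "dz": -45, "spin": 0}, {"dx": 0, "dy": 0, "dz": -90, "spin": 0}, {"dx": 0, "dy": 0, "dz": -110, "spin": 0}, {"dx": -40, "dy": 0, "dz": -120, "spin": 0}, {"dx": -80, "dy": 0, "dz": -120, "spin": 0}, {"dx": -120, "dy": 0, "dz": -120, "spin": 0}, {"dx": -160, "dy": 0, "dz": -120, "spin": 0}, {"dx": -200, "dy": 0, "dz": -120, "spin": 0}, {"dx": -230, "dy": 0, "dz": -120, "spin": 0}, {"dx": -230, "dy": 0, "dz": -120, "spin": 0}]}}

```text
clock: 17.25
eef_pos: [460.3, -66.0, 241.2]
ee_rot: [-3.139, 0.0, -0.058]
ft_force: [1.3, -0.3, -0.2]
opening: 0.2
```

```bash
python3 v.py 14 0 1 115;  python3 -c "
from h import *
cv2.imwrite('pics/c14s.png',cv2.resize(cv2.imread('pics/scene14.png')[190:310,200:340],None,fx=5,fy=5,interpolation=cv2.INTER_CUBIC))
cv2.imwrite('pics/c14t.png',cv2.resize(cv2.imread('pics/top14.png')[105:235,210:400],None,fx=4.2,fy=4.2,interpolation=cv2.INTER_CUBIC))
"
```

```text
t 17.25 fix [-233.1    0.8] z 241.2 rot [-3.139  0.    -0.058] F [ 1.3 -0.3 -0.2] op 0.2
jog [233.1  -0.3 126.2] spin -0.001
```

View pics/c14s.png

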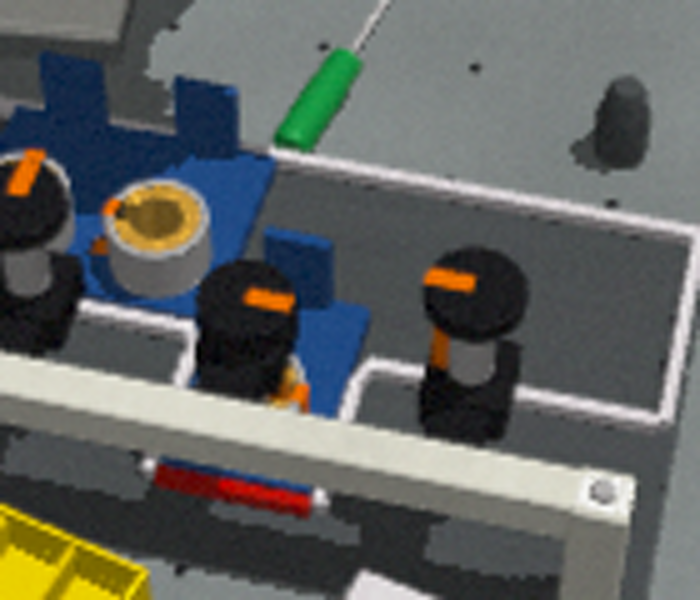

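View pics/c14t.png

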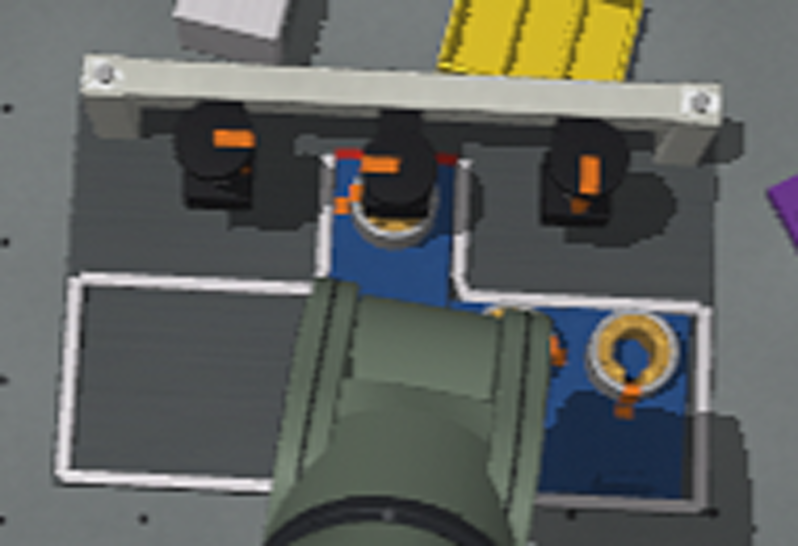

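View pics/w14.png

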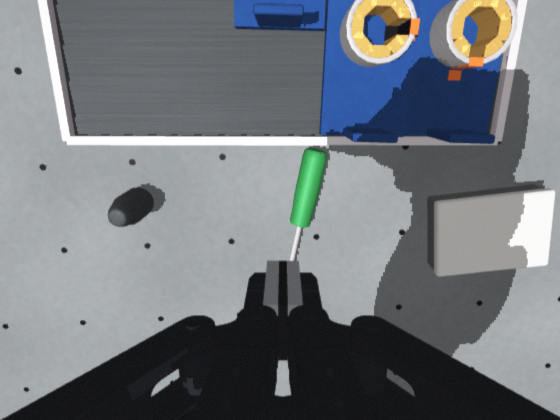

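```bash
python3 -c "
from h import *
d=dict(np.load('pics/top14.npz'))
def c(u,v): return 210+(u+.5)/4.2-.5,105+(v+.5)/4.2-.5
for n,u,v in [('cap',410,150),('capL',205,150),('capR',575,145)]:
    U,V=c(u,v); print(n,np.round(px(d,round(U),round(V))))
d=dict(np.load('pics/w14.npz'))
for u,v,z in [(279,27,24),(279,7,80)]: print(np.round(w2f(px(d,u,v,z)),1), np.round(px(d,u,v),1))
for u,v,z in [(360,140,80),(380,133,80)]: print(np.round(w2f(px(d,u,v,z)),1), np.round(px(d,u,v),1))
"
```

```text
cap [708. -87. 131.]
capL [695.  46. 181.]
capR [ 694. -192.  184.]
[-93.8   5. ] [599.7 -69.7  23.8]
[-88.6   4.3] [604.6 -70.6  80.6]
[-191.5  -65.6] [ 498.1 -134.6   80. ]
[-185.5  -82.4] [ 503.1 -151.7   80.1]
```

```bash
python3 -c "
from plant import ctrl
print(ctrl.job_done())"
```

```text
the job is handed in; nothing more can be done
None
```

I slid hub B into the nest, pressed the working test shaft (shaft 1) fully down through it, and handed the job in at about 17 s. No verdict was reported.

- **Match:** The working shaft's key points to +y, which makes it shaft 1. Hub B, the leftmost in the row, has its keyway the same way.
- **Moves:** I pushed the row about 110 mm to the right until hub B was opposite the nest. I then pushed it home by its tab until it stopped moving at 18 N, with the carrier visibly against the red stop.
- **Press:** The shaft stopped at about 60 N, with the cap top measured at 137 mm, which is the full 45 mm of travel.
- **Last checks:**
  - The spare caps are still up, measured at about 181 and 184 mm.
  - Hubs C and A are flat in the track.
  - The bystanders visible in the last pictures are where they were.
  - The arm is clear and touches nothing.

**What disagreed:**
- **Fingertip height:** The fingertips sit roughly 16 to 22 mm above the reported TCP height, not 22 mm below it. Because of this, my first sweep passed over hub B without touching it. I corrected for it using the camera depth.
- **Home position:** My camera frame was off by 2 to 4 mm, so I judged home mainly from the rise in force and the contact with the red stop. Hub B's carrier measured about 98 mm beyond its neighbour's, against the 100 mm specified.
- **Refused call:** One jog call that left out "spin" was rejected. Resending it with every field filled in worked.

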